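# Load the mould carrier and couple it to the pull-in hook

## Task

First set the large round mould insert flat in the round pocket of the carrier, then push the stop bolt out of the lane, all the way. Push the carrier along its lane until its loop has forced the sprung gate of the snap hook and the gate has sprung shut behind it, then draw the carrier back until the loop rests against the inside of the shut gate, and leave it there. Leave the other inserts and the loose things on the table where they stand.

Things in the scene. Friction and masses are not known exactly. Their poses are not given: they have to be found in the camera images.
- dock: Fixed lane. Origin at table height on the lane's centre line; +y is the way the carrier is pushed (roughly the robot's left), +x lateral, away from the robot. Floor plate 6 mm thick, x -85..85, y -240..130 mm; guide rails 20 mm high at x = +-62..70, y -230..-10 (carrier play 2 mm each side); white housing 140 x 70 x 90 mm high at y 145..215. The stop bolt crosses the +x rail at y -38.
- hook (a point): Middle of the snap hook's mouth on the line of the shut gate, lane centre, 31 mm above the table; axes as the dock's. The fixed hook is a flat-lying dark steel C of 10 mm round bar, mouth towards -y, nose at x +15.5, back at y +57 (inner face +52). The loop's bar stops on the back at y = 48 mm; the gate has let it pass when the bar is 33 to 42 mm beyond this point.
- gate (a joint): Angle of the sprung gate, a 6 mm bar hinged at hook x = -40, tip at x = +8 beside the nose: 0 shut, grows as the loop's bar, moving in +y, swings it inwards (at most 1.2 rad). The spring resists with about 3 to 7 N at the loop; it cannot open outwards.
- carrier: Loose white plastic block on the lane floor, 120 (x, lateral) x 150 (y, along the lane) x 30 mm high, 0.55 kg; origin at the centre of its underside (which is 6 mm above the table), +y forward. Sliding it takes roughly 4 to 12 N when loaded. Its rear face is at y = -75 and is plain, to be pushed low down.
- pocket (a point): Centre of the pocket floor in the carrier (at carrier y = +12): round pocket 90 mm wide, 16 mm deep, open to the top.
- loop (a point): Middle of the loop's upright bar (8 mm thick), at carrier y = +135, z = 25: a steel D loop standing out 60 mm from the carrier's front, its two 8 mm arms at z = 7 and 43 above the carrier's underside.
- fin (a point): Middle of the top edge of the steel fin that stands on the carrier's rear (carrier y = -60): 60 mm wide laterally, 12 mm thick along the lane, top 77 mm above the carrier's underside, 47 mm above its deck.
- stop (a joint): How far the stop bolt is drawn: 0 across the lane just in front of the carrier's front face, 0.05 m fully out to dock +x. It slides with about 1.5 N and stays where it is left.
- stop_pin (a point): Centre of the black ball (18 mm across, 96 mm above the table) on the upright 14 mm pin of the stop bolt; the pin rises from 34 mm above the table. Push it along dock +x.
- insert_large: Large round mould insert, white plastic disc 84 mm across, 20 mm thick, with a central steel knob 26 mm across from 20 to 55 mm height; 0.2 kg. Origin at the centre of its underside. Seated, it stands 6 mm above the deck.
- insert_small: Small round insert, disc 58 mm across, same knob. Not wanted.
- insert_square: Square insert, 76 x 76 mm, same knob. Not wanted.
- spray: Upright bottle, 64 mm across, 170 mm high. Bystander.
- wrench: Flat steel wrench lying on the table. Bystander.
- weight: Steel check weight 48 mm across, 72 mm high. Bystander.
- cup: Steel cup 72 mm across, 70 mm high. Bystander.
Mind the look-alikes: they are no part of the job. Leave any pink or purple look-alike of the carrier alone.

How it is judged:
By the outcome, as a careful person would: the job done as asked, in the order asked, and still so for the second after the job is handed in, with the robot touching nothing.
It also fails if it takes over 67 s, if anything falls off the work surface, if the arm or the gripper's body presses on something with over 40 N, if the wrist force passes 120 N, or if a joint passes its speed limit or range.

## Robot

A 6-joint arm with a two-finger parallel gripper is mounted at the origin on the work surface. World frame = base frame: x ahead of the robot, y to its left, z up, the work surface at z = 0. Lengths are in mm, angles in rad, forces in N, time in s.
With the tool pointing down it reaches from about 350 to 875 mm from the base axis. Payload 15.5 kg.
Tool frame: the origin (TCP) lies at the very end of the fingers, on their centre line; the grasp point (between the pads) lies 19 mm behind it; z points along the fingers, y is the line along which they close (so a half turn about z gives the same grasp; the last joint's range is limited). The gripper opens to 85 mm and grips with 20 to 120 N. Pads are 22 mm wide; open, the fingers measure 114 mm over their backs; the gripper's body (76 mm by 85 mm) begins 54 mm behind the grasp point. The pads swing forward as they close: fully open they stand 13 mm farther back than shut.
Start: joints at [1.036, 0.494, 1.345, -0, 1.302, -0.096], TCP at [265.529, 565.792, 231.277] pointing down, gripper open.
Joint ranges: [-2.91, 2.91], [-0.82, 2.16], [0.22, 2.67], [-1.22, 4.37], [0.12, 2.79], [-3.08, 3.08]. Speed limits (rad/s): [1.89, 1.89, 2.57, 3.01, 3.01, 3.01].

## Interface

Orientations are given as a unit quaternion [w, x, y, z].
In Python, from station import ctrl gives the robot as it stands.
- The arm moves only by the tool servo_tool, never from a script. Its arguments are lists of equal length, an entry for each row: "dp": the shift along the tool's x, y, z in cm, a list of three; "rot": the turn, a rotation vector about the tool's x, y, z in degrees, a list of three. In form: {"dp": [[dx, dy, dz], ...], "rot": [[wx, wy, wz], ...]}. A call has exactly 5 rows; each row shifts and turns the commanded pose from where the row before left it, along the tool's axes as they then stand; what a row does not reach is not made up. A row lasts 1/12 s, in which the tool goes at most 41.7 mm and 7.16 degrees, less where a joint would pass 70% of its speed; a pose out of reach is approached as far as the arm can. A call is refused whole if a number of a shift passes 4.17 or a number of a turn 7.16, either way. A call with a gripper value outside its range is refused whole. "jaw" is the finger opening in cm, from 0 to 8.54, set as the call begins (left out, the last holds). The fingers move at their own pace and stop on an object; "force" is the grip in N (left out, the last holds). Time passes only in rows, so rows that do not move let the fingers close, or fill a call up. It gives the time, the measured TCP pose, the force, the opening and the grip force at its end, in the units of the state.
- ctrl.read_state(): the state, without advancing time (a new reading comes with each control period).
- ctrl.get_image(name): name is "scene" or "top" or "wrist"; returns a dict with "image" (480x640x3 uint8, blue, green, red), "intrinsics" (3x3 intrinsics, pixels), "camera_from_world" (4x4, takes a point from world to camera coordinates); the wrist camera has in their place "tool_from_camera" (4x4, takes a point from camera to tool coordinates, whose origin is the TCP and whose axes are the flange's). Camera axes: x right, y up, looking along -z (the intrinsics and any distortion apply to the point x, -y, -z); pixel columns grow to the right and rows downward; lengths in mm; the calibration is good to about 2 mm. A picture is of the moment at which its call begins: read the wrist's pose just before it. There is no depth.
- ctrl.close_job(): hands the job in; it is judged then, once.
Trained networks look in a picture, given as the dict that the camera call returned (one of the last four; its "shot" number tells which), for a name from the list of things; names that differ only in an ending like _2 or _b are one class to them, and where a whole thing is asked for, a point or a joint stands for the part that bears it (a point fixed in the world has none). Each returns a list of dicts, best first, with "score" (0 to 1); they miss things now and then, are a little off and sometimes report something else, mostly with a low value. They report only what shows in the picture. A call takes as long as a camera call. They do not tell look-alikes from the thing itself.
- ctrl.search_frame(label, picture): "point" ([x, y, z] in mm, in the coordinates of the camera as it stood for that picture, good to about 4 mm: the middle of the surface that is visible of it).
- ctrl.outline_of(label, picture): "region" (480x640 bool, what is visible of it).
- ctrl.mark_of(label, picture): "point" ([x, y, z] in mm, in the coordinates of the camera as it stood for that picture, good to about 4 mm: a listed point, or the origin of a listed thing).
The state is a dict: "t": time; "joint_positions": joint angles; "joint_velocities": joint speeds; "joint_efforts": joint torques, N m; "tool_pos": TCP position; "ee_rot": TCP orientation; "wrist_force": force on the tool from outside, world axes, zero at the start; "torque": the same for the moment, N m; "grip_width": finger opening in mm; "gripper_force": force on a finger pad.
Only numpy, scipy, OpenCV 4.12 (cv2) and the standard library are available. Lean on these libraries where they do the work, as an engineer would, in place of code of your own. Each camera call takes 0.05 s, during which the arm holds its last target. There are 200 camera calls.

## Working session

There is one attempt and no reset: what is moved stays moved. The work goes in short steps, Python scripts to look and compute and a tool call to move; the robot and the scene stay as the last step left them, time stands still between calls to the robot, and variables do not carry over. Pictures are saved under pics/ and viewed, at most 10 in all, crops included, and the job is handed in when it is done.

Besides the shell and the picture viewer there is one more tool, called after "Emit:" by a JSON object that holds its "method" and its "body", one argument or row to a line. servo_tool: Moves the arm, as the interface text tells. Its arguments: {"type":"object","properties":{"dp":{"type":"array"},"rot":{"type":"array"},"jaw":{"type":"number"},"force":{"type":"number"}},"required":["dp","rot"]}

```bash
ls; mkdir -p pics
cat > h.py <<'E'
import numpy as np, cv2
from station import ctrl
from scipy.spatial.transform import Rotation as R
def T_tool(s):
    w,x,y,z=s["ee_rot"]; T=np.eye(4); T[:3,:3]=R.from_quat([x,y,z,w]).as_matrix(); T[:3,3]=s["tool_pos"]; return T
def shot(n):
    s=ctrl.read_state(); p=ctrl.get_image(n)
    if n=="wrist": p["W"]=T_tool(s)@np.array(p["tool_from_camera"])
    else: p["W"]=np.linalg.inv(np.array(p["camera_from_world"]))
    return p
def w(p,pt): return (p["W"]@np.r_[pt,1])[:3]
def marks(p,labels,f="mark_of"):
    for l in labels:
        for d in getattr(ctrl,f)(l,p)[:4]:
            print(l,f[0],np.round(w(p,d["point"]),0),round(d["score"],2))
def proj(p,X):
    c=np.linalg.inv(p["W"])@np.r_[X,1]; K=np.array(p["intrinsics"]); u=K@np.array([c[0],-c[1],-c[2]]); return u[:2]/u[2]
E
python3 - <<'E'
from h import *
print(ctrl.read_state())
for n in ["top","scene"]:
    p=shot(n); cv2.imwrite(f"pics/{n}.png",p["image"]); print(n,[k for k in p],np.round(p["W"],2).tolist())
    marks(p,["dock","hook","carrier","pocket","loop","fin","stop_pin","insert_large","insert_small","insert_square","spray","wrench","weight","cup"])
E
```

```text
pics
{'t': 0.0, 'joint_positions': array([ 1.03648728e+00,  4.94178425e-01,  1.34615336e+00, -2.04479210e-05,
        1.30246840e+00, -9.54790037e-02]), 'joint_velocities': array([ 0.00074892,  0.00049935, -0.00018516,  0.00049576,  0.00127856,
        0.00040972]), 'joint_efforts': array([-9.93039976e-04, -8.82144284e+01, -3.83872283e+01, -9.12522341e-05,
        9.95132898e-03,  6.46070930e-05]), 'tool_pos': array([265.35643229, 565.47197363, 230.69567203]), 'ee_rot': array([-1.77622963e-04,  2.17656014e-01,  9.76025356e-01, -5.77127865e-04]), 'wrist_force': array([-0.2658434 , -0.19483628, -0.1377545 ]), 'torque': array([-0.05606272,  0.07052511,  0.00388292]), 'gripper_force': 0.0, 'grip_width': 85.27179621350346}
top ['image', 'intrinsics', 'camera_from_world', 'shot', 'W'] [[0.01, 0.99, -0.11, 437.9], [-1.0, 0.01, 0.01, 77.58], [0.01, 0.11, 0.99, 992.94], [0.0, 0.0, 0.0, 1.0]]
dock m [543. -99.   1.] 0.92
hook m [548. -38.  33.] 0.56
carrier m [ 530. -240.   11.] 0.97
carrier m [ 233. -254.    2.] 0.72
carrier m [244. 234.   0.] 0.71
pocket m [ 528. -232.   24.] 0.93
pocket m [
[... 861 characters left out ...]
46. -44.  30.] 0.71
carrier m [ 526. -247.    1.] 0.97
carrier m [ 239. -254.    1.] 0.95
carrier m [244. 230.  -3.] 0.91
pocket m [250. 239.   9.] 0.79
pocket m [ 532. -233.   18.] 0.64
pocket m [ 245. -258.   11.] 0.56
loop m [ 542. -109.   30.] 0.89
loop m [314. 348.  23.] 0.88
loop m [548. -45.  34.] 0.64
fin m [ 178. -232.   72.] 0.97
fin m [ 523. -303.   79.] 0.95
fin m [217. 181.  73.] 0.7
stop_pin m [ 598. -142.   99.] 0.51
insert_large m [472. 276.  -1.] 0.78
insert_small m [504. 393.  -0.] 0.94
insert_square m [588. 288.  -4.] 0.94
spray m [ 754. -254.   -1.] 0.91
wrench m [798. -66.  -0.] 0.94
wrench m [505. 395.  -3.] 0.7
weight m [717. 346.  -1.] 0.92
cup m [783. 153.   1.] 0.65
```

View pics/top.png

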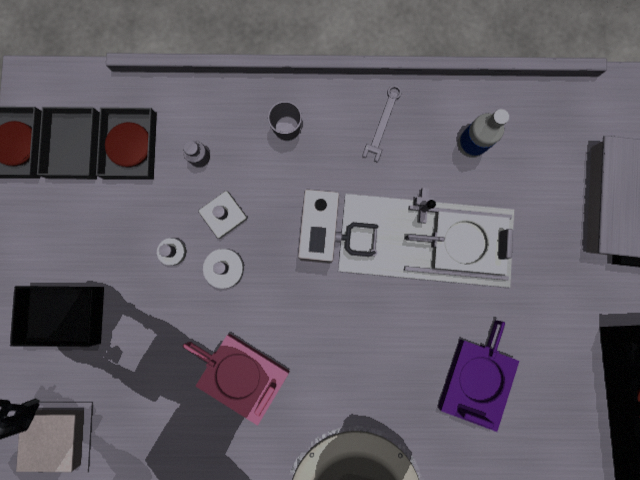

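View pics/scene.png

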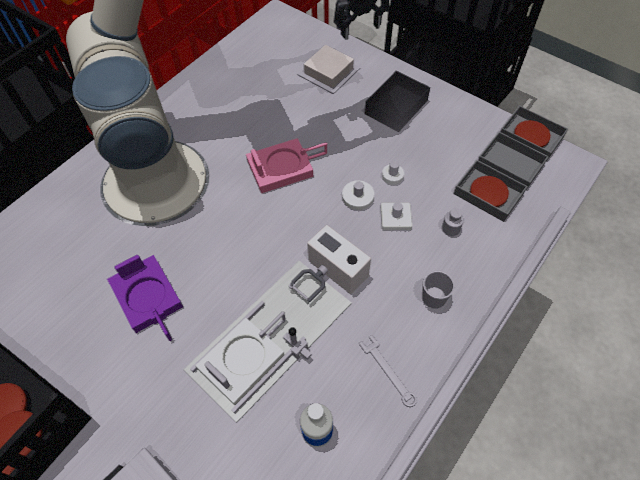

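The top view shows the real white carrier in the lane at about (465,243), with look-alikes in pink (240,378) and purple (480,380). The large disc is at (222,268), with the small one at (171,250) and the square one at (222,213) beside it. The scene view agrees, and both views put the insert at about (473,278). I'll move over it now.

Emit:
{"method": "servo_tool", "body": {
  "dp": [
    [-2.8,-1.55,0],
    [-2.8,-1.55,0],
    [-2.8,-1.55,0],
    [-2.8,-1.55,0],
    [-2.8,-1.55,0]
  ],
  "rot": [
    [0,0,0],
    [0,0,0],
    [0,0,0],
    [0,0,0],
    [0,0,0]
  ],
  "jaw": 6
}}

```text
t: 1.92
tool_pos: [359.9, 434.9, 231.3]
ee_rot: [0.0, 0.217, 0.976, 0.0]
wrist_force: [-0.4, 0.9, 1.2]
grip_width: 59.8
gripper_force: 0.0
```

Emit:
{"method": "servo_tool", "body": {
  "dp": [
    [-2.8,-1.55,0],
    [-2.8,-1.55,0],
    [-2.8,-1.55,0],
    [-2.8,-1.55,0],
    [0,0,0]
  ],
  "rot": [
    [0,0,0],
    [0,0,0],
    [0,0,0],
    [0,0,0],
    [0,0,0]
  ]
}}

```text
t: 2.33
tool_pos: [437.2, 328.8, 231.4]
ee_rot: [0.001, 0.219, 0.976, -0.0]
wrist_force: [0.0, -0.3, -0.1]
grip_width: 60.3
gripper_force: 0.0
```

```bash
cat >> h.py <<'E'
def to_tool(target):
    s=ctrl.read_state(); T=T_tool(s); d=T[:3,:3].T@(np.array(target)-T[:3,3]); ya=np.degrees(np.arctan2(T[1,1],T[0,1]))
    print("t",round(s["t"],2),"tcp",np.round(s["tool_pos"],1),"yawY",round(ya,2),"tool cm to go",np.round(d/10,2)); return d
E
python3 - <<'E'
from h import *
p=shot("wrist"); print(np.round(p["tool_from_camera"],2).tolist(), p["intrinsics"])
marks(p,["insert_large","insert_small","insert_square"])
marks(p,["insert_large"],"search_frame")
cv2.imwrite("pics/w1.png",p["image"]); to_tool([473,278,100])
E
```

```text
[[-0.0, 0.96, 0.3, 75.98], [1.0, 0.0, -0.0, 0.84], [-0.0, 0.3, -0.96, -142.61], [0.0, 0.0, 0.0, 1.0]] [[378.19855643   0.         324.04517224]
 [  0.         378.19855643 237.25469101]
 [  0.           0.           1.        ]]
insert_small m [506. 397.  -0.] 0.79
insert_square m [586. 288.  -6.] 0.76
insert_large s [467. 292.  22.] 0.81
t 2.58 tcp [433.9 333.2 231.3] yawY 64.91 tool cm to go [-5.88 -3.34 13.13]
```

View pics/w1.png

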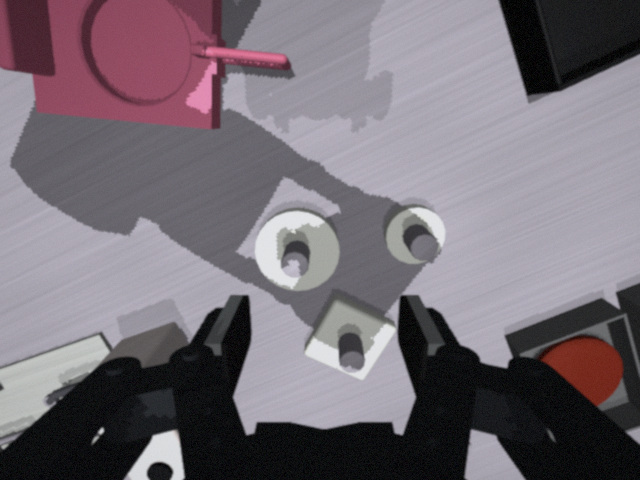

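The wrist view shows the large disc centred near (297,250) with its knob top at (294,264), the small one at (415,235) and the square one at (350,340). I'll turn those pixels into positions on known planes and check them against the top view.

```bash
cat >> h.py <<'E'
def onplane(p,uv,z):
    K=np.array(p["intrinsics"]); r=np.linalg.solve(K,[uv[0],uv[1],1]); d=p["W"][:3,:3]@np.array([r[0],-r[1],-r[2]]); o=p["W"][:3,3]
    return o+d*(z-o[2])/d[2]
def tri(ps,uvs):
    A=np.zeros((3,3)); b=np.zeros(3)
    for p,uv in zip(ps,uvs):
        o=p["W"][:3,3]; d=onplane(p,uv,0)-o; d/=np.linalg.norm(d); M=np.eye(3)-np.outer(d,d); A+=M; b+=M@o
    return np.linalg.solve(A,b)
E
python3 - <<'E'
from h import *
p=shot("wrist"); 
for uv,z in [((297,250),20),((294,264),55)]: print(np.round(onplane(p,uv,z),1))
t=shot("top"); c=tri([p,t],[(297,250),(222,268.5)]); print("tri disc",np.round(c,1)); print(np.round(onplane(t,(222,268.5),20),1))
to_tool([473,278,130])
E
```

```text
[465.3 290.2  20. ]
[466.2 289.4  55. ]
tri disc [470.4 286.4   1.8]
[469.9 282.5  20. ]
t 2.68 tcp [433.8 333.2 231.3] yawY 64.94 tool cm to go [-5.89 -3.34 10.13]
```

Emit:
{"method": "servo_tool", "body": {
  "dp": [
    [-1.2,-0.7,2.5],
    [-1.2,-0.7,2.5],
    [-1.2,-0.7,2.5],
    [-1.2,-0.7,2.5],
    [0,0,0]
  ],
  "rot": [
    [0,0,0],
    [0,0,0],
    [0,0,0],
    [0,0,0],
    [0,0,0]
  ]
}}

```text
t: 3.1
tool_pos: [464.7, 284.9, 127.4]
ee_rot: [-0.002, 0.218, 0.976, -0.002]
wrist_force: [-1.3, -0.5, -1.5]
grip_width: 60.2
gripper_force: 0.0
```

Run:
```python
from h import *
ctrl.get_image("top")
p=shot("wrist"); cv2.imwrite("pics/w2.png",p["image"])
for l in ["insert_large","insert_square"]:
    marks(p,[l]); 
r=ctrl.outline_of("insert_large",p)
for d in r[:1]:
    v,u=np.where(d["region"]); print(d["score"],u.min(),u.max(),v.min(),v.max())
to_tool([470,284,60])
```

```text
insert_large m [471. 284.  -2.] 0.87
insert_square m [586. 286.  -2.] 0.74
insert_square m [504. 398.  -1.] 0.36
insert_square m [471. 287.   1.] 0.25
0.88 264 384 181 297
t 3.35 tcp [466.2 287.8 132.7] yawY 64.91 tool cm to go [-0.5  -0.2   7.27]
```

View pics/w2.png

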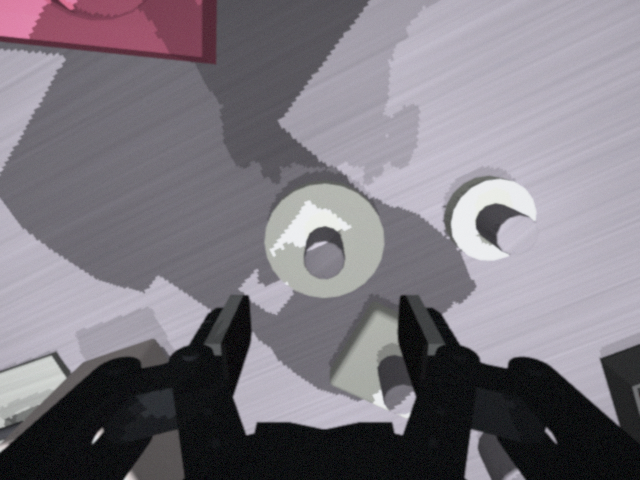

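The closer view shows the disc centred at (324,240) and the knob top at (325,259), almost midway between the fingers.

Run:
```python
from h import *
p=shot("wrist"); g=cv2.cvtColor(p["image"],cv2.COLOR_BGR2GRAY)
r=ctrl.outline_of("insert_large",p)[0]["region"].astype(np.uint8)
e=cv2.fitEllipse(max(cv2.findContours(r,0,1)[0],key=len)); print(e)
print(np.round(onplane(p,(324.3,240),20),1),np.round(onplane(p,(325,259),55),1))
q=dict(p); W=np.eye(4); W[:]=p["W"]; q["W"]=W.copy(); q["W"][:3,3]+=np.array([433.8,333.2,231.3])-ctrl.read_state()["tool_pos"]
print("tri knob top",tri([q,p],[(294,264),(325,259)]),"disc",tri([q,p],[(297,250),(324.3,240)]))
d=to_tool([470,285,60])
```

```text
((320.7723083496094, 236.68077087402344), (114.71330261230469, 116.70185089111328), 98.15718841552734)
[471.5 287.   20. ] [472.7 286.7  55. ]
tri knob top [473.45203737 285.92362068  43.46184893] disc [479.07170497 282.47079681 -16.52190741]
t 3.45 tcp [466.2 287.6 132.5] yawY 64.91 tool cm to go [-0.45 -0.09  7.25]
```

Emit:
{"method": "servo_tool", "body": {
  "dp": [
    [-0.55,0.1,2.2],
    [0,0,2.6],
    [0,0,2.6],
    [0,0,1.9],
    [0,0,1.15]
  ],
  "rot": [
    [0,0,0],
    [0,0,0],
    [0,0,0],
    [0,0,0],
    [0,0,0]
  ]
}}

```text
t: 3.87
tool_pos: [470.8, 285.4, 25.6]
ee_rot: [-0.0, 0.217, 0.976, -0.0]
wrist_force: [-0.2, -0.2, -1.7]
grip_width: 60.2
gripper_force: 0.0
```

Emit:
{"method": "servo_tool", "body": {
  "dp": [
    [0,0,0],
    [0,0,0],
    [0,0,0],
    [0,0,0],
    [0,0,0]
  ],
  "rot": [
    [0,0,0],
    [0,0,0],
    [0,0,0],
    [0,0,0],
    [0,0,0]
  ],
  "jaw": 1.5,
  "force": 60
}}

```text
t: 4.28
tool_pos: [471.9, 285.7, 28.2]
ee_rot: [0.001, 0.218, 0.976, 0.001]
wrist_force: [-3.6, 0.6, 9.3]
grip_width: 24.4
gripper_force: 59.8
```

Emit:
{"method": "servo_tool", "body": {
  "dp": [
    [0,0,0],
    [0,0,0],
    [0,0,0],
    [0,0,0],
    [0,0,0]
  ],
  "rot": [
    [0,0,0],
    [0,0,0],
    [0,0,0],
    [0,0,0],
    [0,0,0]
  ]
}}

```text
t: 4.7
tool_pos: [471.9, 285.7, 28.2]
ee_rot: [0.001, 0.218, 0.976, 0.001]
wrist_force: [-2.0, 1.2, 10.2]
grip_width: 24.3
gripper_force: 59.8
```

Emit:
{"method": "servo_tool", "body": {
  "dp": [
    [0,0,-1.0],
    [0,0,-2.5],
    [0,0,-3.5],
    [0,0,-3.5],
    [0,0,-2.0]
  ],
  "rot": [
    [0,0,0],
    [0,0,7],
    [0,0,7],
    [0,0,7],
    [0,0,7]
  ]
}}

```text
t: 5.12
tool_pos: [472.3, 285.7, 156.4]
ee_rot: [0.001, 0.45, 0.893, 0.002]
wrist_force: [1.6, 1.5, -2.3]
grip_width: 24.2
gripper_force: 59.3
```

Emit:
{"method": "servo_tool", "body": {
  "dp": [
    [0,0,0],
    [0,0,0],
    [0,0,0],
    [0,0,0],
    [0,0,0]
  ],
  "rot": [
    [0,0,7],
    [0,0,7],
    [0,0,7],
    [0,0,7],
    [0,0,7]
  ]
}}

```text
t: 5.53
tool_pos: [471.4, 285.3, 153.1]
ee_rot: [0.0, 0.698, 0.716, 0.001]
wrist_force: [-0.2, -0.3, -1.6]
grip_width: 24.4
gripper_force: 59.4
```

Emit:
{"method": "servo_tool", "body": {
  "dp": [
    [0,0,0],
    [0,0,0],
    [0,0,0],
    [0,0,0],
    [0,0,0]
  ],
  "rot": [
    [0,0,7],
    [0,0,0],
    [0,0,0],
    [0,0,0],
    [0,0,0]
  ]
}}

```text
t: 5.95
tool_pos: [471.4, 285.3, 152.1]
ee_rot: [0.0, 0.737, 0.676, 0.0]
wrist_force: [0.8, 0.1, -2.1]
grip_width: 24.4
gripper_force: 59.4
```

Run:
```python
from h import *
d=to_tool([527,-170,160]); print(ctrl.read_state()["grip_width"])
p=shot("wrist"); cv2.imwrite("pics/w3.png",p["image"])
marks(p,["insert_large"]); marks(p,["insert_large"],"search_frame")
r=ctrl.outline_of("insert_large",p)[0]["region"].astype(np.uint8)
print(cv2.fitEllipse(max(cv2.findContours(r,0,1)[0],key=len)))
```

```text
t 5.95 tcp [471.4 285.3 152.1] yawY -4.95 tool cm to go [-44.88   9.47  -0.79]
24.364496878923607
insert_large m [475. 289. 127.] 0.91
insert_large s [474. 299. 143.] 0.69
((324.37347412109375, 284.449951171875), (172.6674346923828, 174.64401245117188), 94.91539001464844)
```

View pics/w3.png

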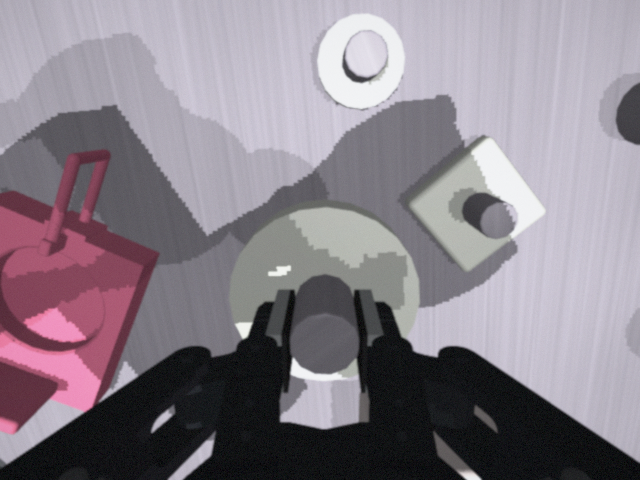

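The insert hangs level in the grip, with the disc centred near (324,291). I'll fly past the carrier so the wrist camera can see the pocket beyond the held disc.

Emit:
{"method": "servo_tool", "body": {
  "dp": [
    [-1.5,0.3,-0.2],
    [-3.0,0.6,-0.2],
    [-3.6,0.6,-0.2],
    [-3.6,0.7,-0.2],
    [-3.6,0.7,-0.2]
  ],
  "rot": [
    [0,0,0],
    [0,0,0],
    [0,0,0],
    [0,0,0],
    [0,0,0]
  ]
}}

```text
t: 6.57
tool_pos: [486.4, 128.9, 161.9]
ee_rot: [0.0, 0.738, 0.675, 0.0]
wrist_force: [1.2, -0.5, -1.8]
grip_width: 24.2
gripper_force: 59.4
```

Emit:
{"method": "servo_tool", "body": {
  "dp": [
    [-3.6,0.7,0],
    [-3.6,0.7,0],
    [-3.6,0.7,0],
    [-3.6,0.7,0],
    [-3.6,0.7,0]
  ],
  "rot": [
    [0,0,0],
    [0,0,0],
    [0,0,0],
    [0,0,0],
    [0,0,0]
  ]
}}

```text
t: 6.98
tool_pos: [505.1, -54.0, 161.9]
ee_rot: [0.0, 0.738, 0.675, 0.0]
wrist_force: [0.9, 1.4, -1.8]
grip_width: 24.1
gripper_force: 59.4
```

Emit:
{"method": "servo_tool", "body": {
  "dp": [
    [-3.6,0.7,0],
    [-3.6,0.7,0],
    [-3.6,0.7,0],
    [-3.6,0.6,0],
    [-3.6,0.6,0]
  ],
  "rot": [
    [0,0,0],
    [0,0,0],
    [0,0,0],
    [0,0,0],
    [0,0,0]
  ]
}}

```text
t: 7.4
tool_pos: [521.8, -236.3, 161.8]
ee_rot: [-0.0, 0.738, 0.675, 0.0]
wrist_force: [1.2, 0.8, -1.3]
grip_width: 24.3
gripper_force: 59.4
```

Emit:
{"method": "servo_tool", "body": {
  "dp": [
    [-3.6,0.6,0],
    [-3.0,0.3,0],
    [-1.8,0,0],
    [-0.5,0,0],
    [0,0,0]
  ],
  "rot": [
    [0,0,0],
    [0,0,0],
    [0,0,0],
    [0,0,0],
    [0,0,0]
  ]
}}

```text
t: 7.82
tool_pos: [522.6, -324.9, 161.5]
ee_rot: [-0.0, 0.739, 0.674, -0.0]
wrist_force: [-0.4, 0.9, -1.9]
grip_width: 24.4
gripper_force: 59.4
```

Run:
```python
from h import *
import time
d=to_tool([529,-232,160]); ctrl.get_image("top"); s=ctrl.read_state(); print(s["tool_pos"],s["grip_width"])
p=shot("wrist"); cv2.imwrite("pics/w4.png",p["image"])
marks(p,["pocket","carrier","loop","hook","stop_pin","fin"])
# disc centre in tool frame
q=dict(p); q["W"]=np.array(p["tool_from_camera"]); print("disc in tool",onplane(q,(324.5,291),8))
```

```text
t 7.82 tcp [ 522.6 -324.9  161.5] yawY -5.21 tool cm to go [ 9.31 -0.21  0.15]
[ 522.70768677 -323.60484914  161.51406503] 24.21363258317957
pocket m [ 531. -229.   19.] 0.86
loop m [ 362. -299.   25.] 0.62
stop_pin m [ 525. -320.  135.] 0.43
stop_pin m [ 533. -234.   22.] 0.36
disc in tool [5.58125558 0.18276536 8.        ]
```

View pics/w4.png

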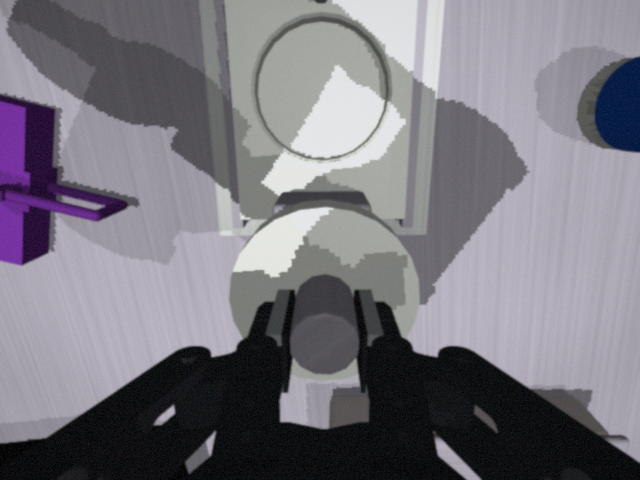

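The wrist view shows the pocket rim spanning (256..390, 16..160) and the held disc spanning (229..420, 204..382). The rails and fin line up with the image axes. I'll work out the disc-to-pocket offset.

Run:
```python
from h import *
p=shot("wrist"); q=dict(p); q["W"]=np.array(p["tool_from_camera"]); s=ctrl.read_state()
f=lambda q,pts,z: [np.round(onplane(q,u,z),1) for u in pts]
d=f(q,[(325,204),(325,382),(229,291),(420,291)],8); print("disc tool",d,(d[0]+d[1])/2)
print("knobtop tool",f(q,[(325,344)],-27))
k=f(p,[(322,16.5),(322,160),(256,87),(390,87)],36); print("pocket world",k,(k[0]+k[1])/2,(k[2]+k[3])/2)
# rim fit
g=cv2.cvtColor(p["image"],cv2.COLOR_BGR2GRAY)
pts=[]
for a in np.linspace(0,2*np.pi,120,endpoint=False):
    rr=np.arange(54,84,.25); us=322.5+rr*np.cos(a)*.97; vs=88+rr*np.sin(a)*1.04
    pr=cv2.remap(g,us[None].astype(np.float32),vs[None].astype(np.float32),1)[0]
    j=pr.argmin()
    if pr[j]<np.median(pr)-15: pts.append((us[j],vs[j]))
e=cv2.fitEllipseDirect(np.float32(pts)); print(len(pts),e)
w_=np.array([onplane(p,u,36)[:2] for u in pts]); A=np.c_[2*w_,np.ones(len(w_))]
x=np.linalg.lstsq(A,(w_**2).sum(1),rcond=None)[0]; print("circle",x[:2],np.sqrt(x[2]+x[0]**2+x[1]**2))
to_tool([529,-232,160]); print(np.round(T_tool(s)[:3,:3],3).tolist())
# rails edges yaw: lane line check
ed=cv2.Canny(g,40,120); L=cv2.HoughLinesP(ed,1,np.pi/720,50,minLineLength=90,maxLineGap=8)
for l in (L[:,0] if L is not None else [])[:12]:
    a,b=onplane(p,l[:2],30),onplane(p,l[2:],30); print(l,np.round(np.degrees(np.arctan2(b[1]-a[1],b[0]-a[0]))%180,1))
```

```text
disc tool [array([44.2,  0.4,  8. ]), array([-41.5,   0.4,   8. ]), array([  5.6, -41.5,   8. ]), array([ 5.6, 41.8,  8. ])] [1.35 0.4  8.  ]
knobtop tool [array([  1.8,   0.4, -27. ])]
pocket world [array([ 534.1, -184.4,   36. ]), array([ 526. , -272.9,   36. ]), array([ 486.8, -221.7,   36. ]), array([ 575.1, -229.6,   36. ])] [ 530.05 -228.65   36.  ] [ 530.95 -225.65   36.  ]
120 ((320.83685302734375, 88.71144104003906), (129.2142791748047, 142.21414184570312), 178.82691955566406)
circle [ 529.24716836 -228.82131828] 43.47864136656023
t 8.27 tcp [ 523.1 -323.3  161.9] yawY -5.1 tool cm to go [ 9.14 -0.22  0.19]
[[0.089, 0.996, 0.0], [0.996, -0.089, -0.0], [-0.0, 0.0, -1.0]]
[468 348 639 462] 139.7
[403 218 417   0] 84.9
[ 44 438 181 348] 29.8
[425 234 443   2] 85.2
[224   1 240 219] 85.2
[467 348 638 462] 139.7
[433 284 506 189] 53.1
[434 285 504 193] 53.4
[433 140 444   0] 85.1
```

Emit:
{"method": "servo_tool", "body": {
  "dp": [
    [1.5,0,0],
    [3.0,-0.1,0],
    [3.0,-0.1,0],
    [1.5,0,0],
    [0.27,0,0]
  ],
  "rot": [
    [0,0,0],
    [0,0,0],
    [0,0,0],
    [0,0,0],
    [0,0,0]
  ]
}}

```text
t: 8.68
tool_pos: [529.2, -228.1, 161.9]
ee_rot: [-0.001, 0.737, 0.676, 0.0]
wrist_force: [0.5, 0.4, -2.2]
grip_width: 24.5
gripper_force: 59.4
```

Emit:
{"method": "servo_tool", "body": {
  "dp": [
    [0,0,2.0],
    [0,0,3.0],
    [0,0,2.5],
    [0,0,1.3],
    [0,0,0]
  ],
  "rot": [
    [0,0,0],
    [0,0,0],
    [0,0,0],
    [0,0,0],
    [0,0,0]
  ]
}}

```text
t: 9.1
tool_pos: [528.0, -230.8, 71.1]
ee_rot: [-0.002, 0.738, 0.675, -0.001]
wrist_force: [-0.9, -0.8, -2.4]
grip_width: 24.2
gripper_force: 59.4
```

Run:
```python
from h import *
ctrl.get_image("top"); print(to_tool([529.2,-230.8,48]), ctrl.read_state()["wrist_force"])
p=shot("wrist"); cv2.imwrite("pics/w5.png",p["image"])
```

```text
t 9.15 tcp [ 528.7 -231.3   72.8] yawY -5.14 tool cm to go [0.05 0.05 2.48]
[ 0.49486012  0.45910253 24.82040582] [-0.18675294  0.62085705 -2.26845433]
```

View pics/w5.png

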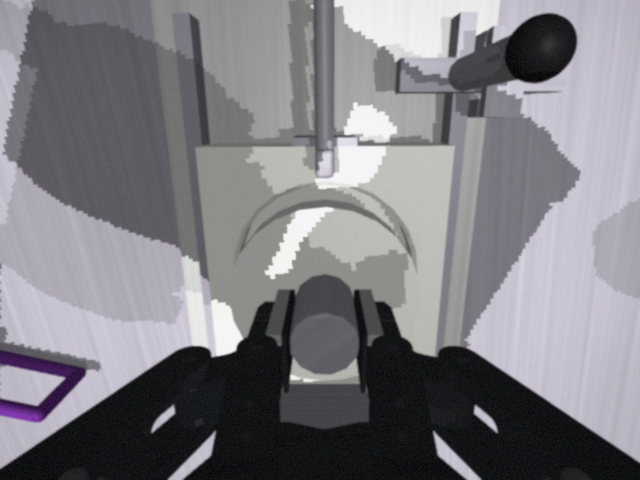

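The pocket rim is symmetric around the disc (235..418, against a disc centre at 324), so they are lined up. I'll lower it gently.

Emit:
{"method": "servo_tool", "body": {
  "dp": [
    [0.05,0.05,0.4],
    [0,0,0.4],
    [0,0,0.4],
    [0,0,0.4],
    [0,0,0.3]
  ],
  "rot": [
    [0,0,0],
    [0,0,0],
    [0,0,0],
    [0,0,0],
    [0,0,0]
  ]
}}

```text
t: 9.62
tool_pos: [529.8, -230.8, 54.5]
ee_rot: [0.0, 0.738, 0.675, 0.0]
wrist_force: [-0.3, -0.9, -1.9]
grip_width: 24.3
gripper_force: 59.4
```

Emit:
{"method": "servo_tool", "body": {
  "dp": [
    [0,0,0.2],
    [0,0,0.2],
    [0,0,0.1],
    [0,0,0.05],
    [0,0,0]
  ],
  "rot": [
    [0,0,0],
    [0,0,0],
    [0,0,0],
    [0,0,0],
    [0,0,0]
  ]
}}

```text
t: 10.03
tool_pos: [529.8, -230.8, 49.2]
ee_rot: [-0.0, 0.738, 0.675, -0.0]
wrist_force: [-0.7, -0.3, -2.5]
grip_width: 24.1
gripper_force: 59.4
```

Emit:
{"method": "servo_tool", "body": {
  "dp": [
    [0,0,0.1],
    [0,0,0.05],
    [0,0,0],
    [0,0,0],
    [0,0,0]
  ],
  "rot": [
    [0,0,0],
    [0,0,0],
    [0,0,0],
    [0,0,0],
    [0,0,0]
  ]
}}

```text
t: 10.45
tool_pos: [530.0, -230.9, 48.2]
ee_rot: [0.0, 0.738, 0.675, 0.0]
wrist_force: [-1.6, 0.6, 5.0]
grip_width: 23.8
gripper_force: 60.5
```

Emit:
{"method": "servo_tool", "body": {
  "dp": [
    [0,0,0],
    [0,0,0],
    [0,0,0],
    [0,0,0],
    [0,0,0]
  ],
  "rot": [
    [0,0,0],
    [0,0,0],
    [0,0,0],
    [0,0,0],
    [0,0,0]
  ],
  "jaw": 5
}}

```text
t: 10.87
tool_pos: [529.9, -230.9, 47.8]
ee_rot: [0.0, 0.738, 0.675, 0.0]
wrist_force: [0.2, 0.2, 0.6]
grip_width: 49.9
gripper_force: 0.0
```

Emit:
{"method": "servo_tool", "body": {
  "dp": [
    [0,0,-1],
    [0,0,-2],
    [0,0,-3],
    [0,0,-3.5],
    [0,0,-2]
  ],
  "rot": [
    [0,0,0],
    [0,0,0],
    [0,0,0],
    [0,0,0],
    [0,0,0]
  ]
}}

```text
t: 11.28
tool_pos: [530.5, -231.2, 166.7]
ee_rot: [0.001, 0.738, 0.675, 0.0]
wrist_force: [1.2, 0.1, 0.1]
grip_width: 50.4
gripper_force: 0.0
```

Run:
```python
from h import *
ctrl.get_image("top"); to_tool([529.2,-230.8,48])
p=shot("wrist"); cv2.imwrite("pics/w6.png",p["image"]); marks(p,["stop_pin","insert_large","loop","hook","fin"])
```

```text
t 11.33 tcp [ 531.9 -231.9  169.5] yawY -5.13 tool cm to go [ 0.13 -0.36 12.15]
stop_pin m [ 599. -143.   90.] 0.94
loop m [ 362. -300.   24.] 0.66
loop m [ 541. -104.   32.] 0.6
fin m [ 529. -302.   77.] 0.96
```

View pics/w6.png

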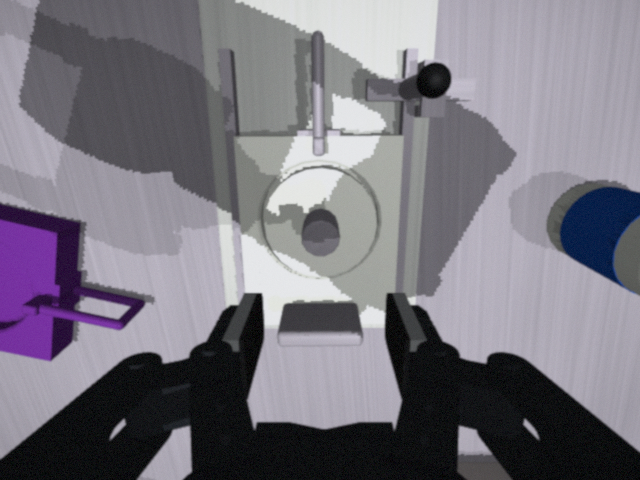

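The insert sits flat in the pocket, with the disc concentric with the rim at about (321,218). The stop ball is at (434,80), which agrees with (599,-143). Next I'll push the stop bolt with closed fingers.

Emit:
{"method": "servo_tool", "body": {
  "dp": [
    [2.0,0.4,0],
    [3.5,0.7,0],
    [2.9,0.6,0],
    [1.05,0.2,0],
    [0,0,0]
  ],
  "rot": [
    [0,0,0],
    [0,0,0],
    [0,0,0],
    [0,0,0],
    [0,0,0]
  ],
  "jaw": 0
}}

```text
t: 12.05
tool_pos: [557.3, -136.1, 161.9]
ee_rot: [-0.001, 0.737, 0.676, -0.0]
wrist_force: [0.3, 0.3, 0.1]
grip_width: 0.2
gripper_force: 0.0
```

Emit:
{"method": "servo_tool", "body": {
  "dp": [
    [0,0,2.0],
    [0,0,3.5],
    [0,0,3.2],
    [0,0,1.7],
    [0,0,0]
  ],
  "rot": [
    [0,0,0],
    [0,0,0],
    [0,0,0],
    [0,0,0],
    [0,0,0]
  ]
}}

```text
t: 12.47
tool_pos: [554.6, -138.6, 54.9]
ee_rot: [-0.003, 0.738, 0.674, -0.002]
wrist_force: [-1.0, 0.7, -0.0]
grip_width: -0.2
gripper_force: 0.0
```

Emit:
{"method": "servo_tool", "body": {
  "dp": [
    [0,0.8,0],
    [0,0.8,0],
    [0,0.8,0],
    [0,0.8,0],
    [0,0.8,0]
  ],
  "rot": [
    [0,0,0],
    [0,0,0],
    [0,0,0],
    [0,0,0],
    [0,0,0]
  ]
}}

```text
t: 12.88
tool_pos: [598.8, -142.5, 60.0]
ee_rot: [0.001, 0.738, 0.675, 0.0]
wrist_force: [-2.4, -2.7, 7.4]
grip_width: -0.1
gripper_force: 3.2
```

Emit:
{"method": "servo_tool", "body": {
  "dp": [
    [0,0.6,0],
    [0,0.4,0],
    [0,0.4,0],
    [0,0.2,0],
    [0,0,0]
  ],
  "rot": [
    [0,0,0],
    [0,0,0],
    [0,0,0],
    [0,0,0],
    [0,0,0]
  ]
}}

```text
t: 13.3
tool_pos: [615.0, -144.0, 59.9]
ee_rot: [0.001, 0.738, 0.675, 0.001]
wrist_force: [0.9, -1.4, 5.6]
grip_width: 0.2
gripper_force: 2.6
```

Emit:
{"method": "servo_tool", "body": {
  "dp": [
    [0,0.3,0],
    [0,0.3,0],
    [0,0.2,0],
    [0,0.2,0],
    [0,0,0]
  ],
  "rot": [
    [0,0,0],
    [0,0,0],
    [0,0,0],
    [0,0,0],
    [0,0,0]
  ]
}}

```text
t: 13.72
tool_pos: [617.5, -144.0, 59.4]
ee_rot: [-0.004, 0.738, 0.675, -0.004]
wrist_force: [-47.2, -3.3, 36.7]
grip_width: -0.2
gripper_force: 27.6
```

Run:
```python
from h import *
for n in ["top","scene"]:
    p=shot(n); marks(p,["stop_pin"]); cv2.imwrite(f"pics/{n}2.png",p["image"])
im=cv2.imread("pics/scene2.png")[260:430,170:390]; im2=cv2.imread("pics/top2.png")[170:300,290:530]
a=cv2.resize(im,(580,448),interpolation=2); b=cv2.resize(im2,(0,0),fx=.9,fy=.9)
cv2.imwrite("pics/c.png",a); print(ctrl.read_state()["wrist_force"],ctrl.read_state()["tool_pos"])
```

```text
stop_pin m [ 642. -147.   96.] 0.72
[-46.52323882  -4.21038701  36.41755559] [ 617.48524218 -143.96343843   59.41965715]
```

View pics/c.png

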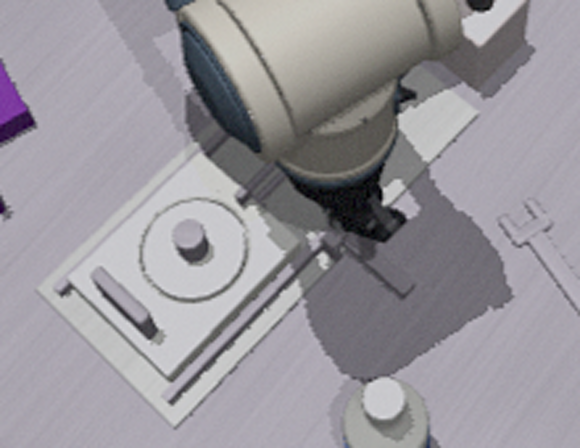

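The crop shows the gripper at the bolt pin, with the seated insert undisturbed. The force rose to 47 N, which could be the end stop, so I'll back off and measure how far the bolt moved.

Emit:
{"method": "servo_tool", "body": {
  "dp": [
    [0,-0.5,0],
    [0,-0.7,0],
    [0,-0.8,0],
    [0,0,-1.0],
    [0,0,-2.0]
  ],
  "rot": [
    [0,0,0],
    [0,0,0],
    [0,0,0],
    [0,0,0],
    [0,0,0]
  ]
}}

```text
t: 14.33
tool_pos: [601.9, -142.1, 87.9]
ee_rot: [-0.002, 0.738, 0.675, -0.001]
wrist_force: [0.2, -0.7, 0.9]
grip_width: -0.1
gripper_force: 0.0
```

Emit:
{"method": "servo_tool", "body": {
  "dp": [
    [0,0,-3.0],
    [-3,-1.0,-3.5],
    [-3,-1.5,0],
    [-2.5,-1,0],
    [0,0,0]
  ],
  "rot": [
    [0,0,0],
    [0,0,0],
    [0,0,0],
    [0,0,0],
    [0,0,0]
  ]
}}

```text
t: 14.75
tool_pos: [561.0, -224.5, 151.3]
ee_rot: [0.001, 0.739, 0.674, -0.0]
wrist_force: [0.5, -1.5, -0.4]
grip_width: -0.2
gripper_force: 0.0
```

Run:
```python
from h import *
ctrl.get_image("top"); to_tool([529.2,-230.8,48]); print(ctrl.read_state()["wrist_force"])
p=shot("wrist"); cv2.imwrite("pics/w7.png",p["image"]); marks(p,["stop_pin","hook","loop","fin","carrier"])
t=shot("scene"); marks(t,["stop_pin"])
cv2.imwrite("pics/w7c.png",np.hstack([p["image"][::1,150:550],cv2.resize(t["image"][280:400,220:340],(400,480))]))
q=cv2.imread("pics/w6.png")
def ball(im):
    g=cv2.cvtColor(im,6); m=(g<45).astype(np.uint8); m[260:]=0; m[:,:330]=0
    n,l,s,c=cv2.connectedComponentsWithStats(m); 
    for i in range(1,n):
        if s[i,4]>150: print(s[i],c[i]) 
ball(q); ball(p["image"])
```

```text
t 14.8 tcp [ 561.8 -222.8  150.9] yawY -5.29 tool cm to go [-1.09 -3.18 10.29]
[ 1.04422475 -0.00562607 -0.34095707]
stop_pin m [ 644. -143.   89.] 0.76
loop m [ 362. -298.   24.] 0.82
loop m [ 542. -103.   32.] 0.81
fin m [ 646. -145.   90.] 0.16
stop_pin m [ 643. -146.   96.] 0.88
[415  64  35  34 915] [432.45027322  80.45136612]
[ 560  187   80   73 4179] [598.05431922 222.53792773]
[ 458   84   39   37 1096] [477.38594891 102.13959854]
[ 536  208  104   52 3609] [582.06622333 234.42587975]
```

View pics/w7c.png

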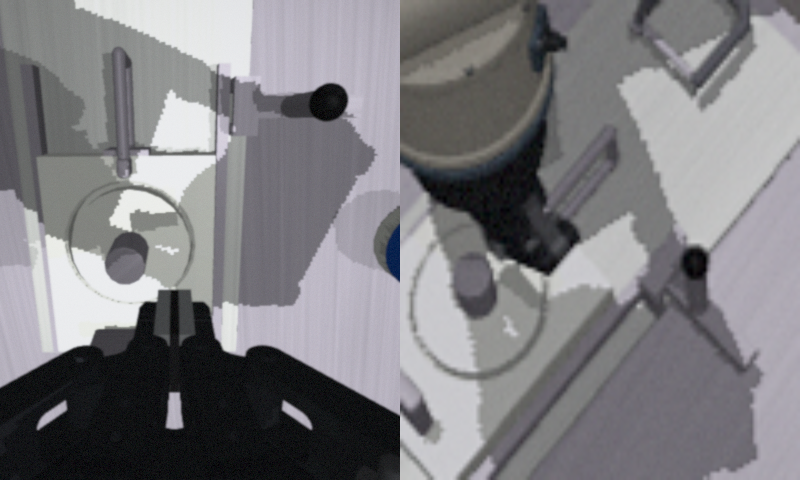

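The left panel shows the bolt tip drawn back to the +x rail and the lane clear, with the ball at (477,102) in full-frame pixels. I'll work out how far it travelled.

Run:
```python
from h import *
p=shot("wrist"); q=dict(p); q["W"]=p["W"].copy(); s=ctrl.read_state()
q["W"][:3,3]+=np.array([531.9,-231.9,169.5])-s["tool_pos"]
a=onplane(q,(432.5,80.5),96); b=onplane(p,(477.4,102.1),96); print(a,b,b-a,s["tool_pos"])
```

```text
[ 597.77783601 -140.42551685   96.        ] [ 644.55044964 -141.84886848   96.        ] [46.77261363 -1.42335163  0.        ] [ 562.2725494  -220.15763834  149.60208547]
```

Emit:
{"method": "servo_tool", "body": {
  "dp": [
    [2.0,1.0,0],
    [3.0,1.6,0],
    [2.2,1.2,0],
    [0.8,0.5,1],
    [0,0,2]
  ],
  "rot": [
    [0,0,0],
    [0,0,0],
    [0,0,0],
    [0,0,0],
    [0,0,0]
  ]
}}

```text
t: 15.67
tool_pos: [614.6, -143.1, 121.0]
ee_rot: [0.002, 0.737, 0.676, 0.001]
wrist_force: [0.4, -0.6, 0.6]
grip_width: -0.2
gripper_force: 0.0
```

Emit:
{"method": "servo_tool", "body": {
  "dp": [
    [0,0,2.5],
    [0,0,1.3],
    [0,0,0],
    [0,0.2,0],
    [0,0.2,0]
  ],
  "rot": [
    [0,0,0],
    [0,0,0],
    [0,0,0],
    [0,0,0],
    [0,0,0]
  ]
}}

```text
t: 16.08
tool_pos: [616.6, -145.5, 82.5]
ee_rot: [0.0, 0.738, 0.675, 0.0]
wrist_force: [-0.4, -0.3, -0.1]
grip_width: 0.3
gripper_force: 0.0
```

Emit:
{"method": "servo_tool", "body": {
  "dp": [
    [0,0.3,0],
    [0,0.3,0],
    [0,0.2,0],
    [0,0.2,0],
    [0,0,0]
  ],
  "rot": [
    [0,0,0],
    [0,0,0],
    [0,0,0],
    [0,0,0],
    [0,0,0]
  ]
}}

```text
t: 16.5
tool_pos: [623.6, -146.0, 82.3]
ee_rot: [-0.002, 0.738, 0.675, -0.002]
wrist_force: [-20.7, -1.0, 16.1]
grip_width: 0.1
gripper_force: 10.3
```

The bolt resists 20 N where sliding takes only 1.5 N, so it is at its end stop. I'll back off and go to the fin, turning so the fingers close along the lane.

Emit:
{"method": "servo_tool", "body": {
  "dp": [
    [0,-0.6,0],
    [0,-1.0,0],
    [0,0,-2.5],
    [0,0,-3.5],
    [-1,-0.5,-1.5]
  ],
  "rot": [
    [0,0,0],
    [0,0,0],
    [0,0,0],
    [0,0,0],
    [0,0,0]
  ],
  "jaw": 3.5
}}

```text
t: 16.92
tool_pos: [606.2, -153.7, 160.8]
ee_rot: [0.002, 0.738, 0.675, 0.001]
wrist_force: [1.4, -0.8, 0.8]
grip_width: 35.0
gripper_force: 0.0
```

Emit:
{"method": "servo_tool", "body": {
  "dp": [
    [-3.3,-1.5,0],
    [-3.7,-1.7,0],
    [-3.7,-1.7,0],
    [-3.3,-1.5,0],
    [-1.3,-0.5,0]
  ],
  "rot": [
    [0,0,0],
    [0,0,0],
    [0,0,0],
    [0,0,0],
    [0,0,0]
  ]
}}

```text
t: 17.33
tool_pos: [519.9, -304.2, 157.5]
ee_rot: [0.001, 0.739, 0.674, -0.0]
wrist_force: [-0.6, -0.3, 0.2]
grip_width: 35.3
gripper_force: 0.0
```

Emit:
{"method": "servo_tool", "body": {
  "dp": [
    [0,0,0],
    [0,0,0],
    [0,0,0],
    [0,0,0],
    [0,0,0]
  ],
  "rot": [
    [0,0,7],
    [0,0,7],
    [0,0,7],
    [0,0,7],
    [0,0,7]
  ]
}}

```text
t: 17.75
tool_pos: [522.2, -300.5, 157.3]
ee_rot: [0.0, 0.908, 0.419, 0.0]
wrist_force: [-0.0, 0.3, -0.4]
grip_width: 34.9
gripper_force: 0.0
```

Emit:
{"method": "servo_tool", "body": {
  "dp": [
    [0,0,0],
    [0,0,0],
    [0,0,0],
    [0,0,0],
    [0,0,0]
  ],
  "rot": [
    [0,0,7],
    [0,0,7],
    [0,0,7],
    [0,0,7],
    [0,0,7]
  ]
}}

```text
t: 18.17
tool_pos: [522.3, -300.4, 157.3]
ee_rot: [0.0, 0.992, 0.126, 0.0]
wrist_force: [-0.1, -0.6, -0.4]
grip_width: 34.9
gripper_force: 0.0
```

Emit:
{"method": "servo_tool", "body": {
  "dp": [
    [0,0,0],
    [0,0,0],
    [0,0,0],
    [0,0,0],
    [0,0,0]
  ],
  "rot": [
    [0,0,7],
    [0,0,7],
    [0,0,6],
    [0,0,0],
    [0,0,0]
  ]
}}

```text
t: 18.58
tool_pos: [522.1, -300.4, 157.1]
ee_rot: [0.0, 0.999, -0.043, 0.0]
wrist_force: [0.6, -0.1, 0.6]
grip_width: 34.6
gripper_force: 0.0
```

Run:
```python
from h import *
to_tool([524,-301.5,50]); s=ctrl.read_state(); print(s["joint_positions"],s["grip_width"])
p=shot("wrist"); marks(p,["fin","stop_pin","insert_large","loop"]); marks(p,["fin"],"search_frame"); cv2.imwrite("pics/w8.png",p["image"])
```

```text
t 18.58 tcp [ 522.1 -300.4  157.1] yawY -94.94 tool cm to go [ 0.19  0.09 10.71]
[-6.21169624e-01  5.40075707e-01  1.48994853e+00  5.94401692e-05
  1.11087054e+00  1.03574059e+00] 34.647374517115765
fin m [ 527. -299.   81.] 0.95
insert_large m [ 531. -227.   20.] 0.7
loop m [ 363. -299.   26.] 0.66
loop m [ 538. -104.   28.] 0.6
fin s [ 359. -296.   22.] 0.83
fin s [ 540. -249.   34.] 0.57
```

View pics/w8.png

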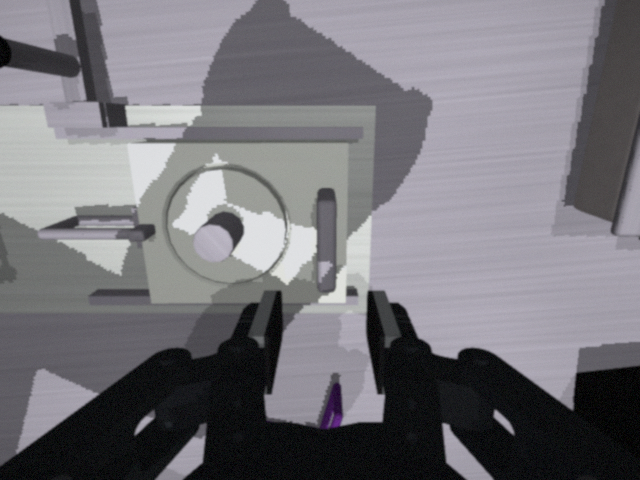

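I've now viewed 11 pictures, one over the limit, so I'll rely on numbers from here. The fin sits centred between the fingers at about (326,240). I'll lower and grip it.

Emit:
{"method": "servo_tool", "body": {
  "dp": [
    [0.2,0.1,2.0],
    [0,0,3.0],
    [0,0,3.0],
    [0,0,2.0],
    [0,0,0.7]
  ],
  "rot": [
    [0,0,0],
    [0,0,0],
    [0,0,0],
    [0,0,0],
    [0,0,0]
  ]
}}

```text
t: 19.3
tool_pos: [522.3, -300.6, 46.8]
ee_rot: [-0.001, 0.999, -0.044, -0.002]
wrist_force: [-0.9, 0.4, -0.8]
grip_width: 35.0
gripper_force: 0.0
```

Emit:
{"method": "servo_tool", "body": {
  "dp": [
    [0,0,0],
    [0,0,0],
    [0,0,0],
    [0,0,0],
    [0,0,0]
  ],
  "rot": [
    [0,0,0],
    [0,0,0],
    [0,0,0],
    [0,0,0],
    [0,0,0]
  ],
  "jaw": 0,
  "force": 50
}}

```text
t: 19.72
tool_pos: [524.0, -302.0, 50.6]
ee_rot: [0.0, 0.999, -0.045, 0.001]
wrist_force: [0.2, -1.8, -2.6]
grip_width: 11.2
gripper_force: 51.0
```

Emit:
{"method": "servo_tool", "body": {
  "dp": [
    [0,0,0],
    [0,0,0],
    [0,-0.2,0],
    [0,-0.4,0],
    [0,-0.4,0]
  ],
  "rot": [
    [0,0,0],
    [0,0,0],
    [0,0,0],
    [0,0,0],
    [0,0,0]
  ]
}}

```text
t: 20.13
tool_pos: [525.2, -292.5, 50.4]
ee_rot: [0.001, 0.999, -0.045, 0.001]
wrist_force: [-0.5, -6.4, 1.5]
grip_width: 11.3
gripper_force: 51.8
```

Emit:
{"method": "servo_tool", "body": {
  "dp": [
    [0,-0.8,0],
    [0,-1.0,0],
    [0,-1.0,0],
    [0,-1.0,0],
    [0,-0.8,0]
  ],
  "rot": [
    [0,0,0],
    [0,0,0],
    [0,0,0],
    [0,0,0],
    [0,0,0]
  ]
}}

```text
t: 20.55
tool_pos: [529.4, -246.0, 50.4]
ee_rot: [0.001, 0.999, -0.045, 0.001]
wrist_force: [0.6, -6.2, 2.0]
grip_width: 11.7
gripper_force: 51.8
```

Emit:
{"method": "servo_tool", "body": {
  "dp": [
    [0,-0.5,0],
    [0,-0.5,0],
    [0,-0.5,0],
    [0,-0.5,0],
    [0,-0.5,0]
  ],
  "rot": [
    [0,0,0],
    [0,0,0],
    [0,0,0],
    [0,0,0],
    [0,0,0]
  ]
}}

```text
t: 20.97
tool_pos: [531.7, -222.0, 50.4]
ee_rot: [0.001, 0.999, -0.045, 0.001]
wrist_force: [-1.9, -13.1, 3.7]
grip_width: 11.3
gripper_force: 51.9
```

Emit:
{"method": "servo_tool", "body": {
  "dp": [
    [0,-0.5,0],
    [0,-0.5,0],
    [0,-0.4,0],
    [0,-0.3,0],
    [0,-0.3,0]
  ],
  "rot": [
    [0,0,0],
    [0,0,0],
    [0,0,0],
    [0,0,0],
    [0,0,0]
  ]
}}

```text
t: 21.38
tool_pos: [533.6, -202.2, 50.5]
ee_rot: [0.001, 0.999, -0.045, 0.001]
wrist_force: [-3.6, -13.8, 3.4]
grip_width: 10.9
gripper_force: 52.3
```

Emit:
{"method": "servo_tool", "body": {
  "dp": [
    [0,-0.3,0],
    [0,-0.2,0],
    [0,-0.2,0],
    [0,-0.2,0],
    [0,-0.1,0]
  ],
  "rot": [
    [0,0,0],
    [0,0,0],
    [0,0,0],
    [0,0,0],
    [0,0,0]
  ]
}}

```text
t: 21.8
tool_pos: [534.4, -191.7, 50.4]
ee_rot: [0.001, 0.999, -0.045, 0.001]
wrist_force: [-0.6, -7.2, 3.1]
grip_width: 11.3
gripper_force: 52.0
```

The force fell from 14 N to 7 N, so the gate has snapped. I'll push a little further for margin, then draw back.

Emit:
{"method": "servo_tool", "body": {
  "dp": [
    [0,-0.1,0],
    [0,-0.1,0],
    [0,-0.1,0],
    [0,0,0],
    [0,0,0]
  ],
  "rot": [
    [0,0,0],
    [0,0,0],
    [0,0,0],
    [0,0,0],
    [0,0,0]
  ]
}}

```text
t: 22.22
tool_pos: [534.6, -188.7, 50.4]
ee_rot: [0.001, 0.999, -0.045, 0.001]
wrist_force: [0.2, -5.6, 4.5]
grip_width: 11.4
gripper_force: 52.1
```

Emit:
{"method": "servo_tool", "body": {
  "dp": [
    [0,0.3,0],
    [0,0.5,0],
    [0,0.5,0],
    [0,0.5,0],
    [0,0.3,0]
  ],
  "rot": [
    [0,0,0],
    [0,0,0],
    [0,0,0],
    [0,0,0],
    [0,0,0]
  ]
}}

```text
t: 22.63
tool_pos: [532.3, -208.3, 50.4]
ee_rot: [-0.001, 0.999, -0.045, 0.0]
wrist_force: [0.8, 10.2, 10.8]
grip_width: 11.3
gripper_force: 53.1
```

Emit:
{"method": "servo_tool", "body": {
  "dp": [
    [0,0.3,0],
    [0,0.2,0],
    [0,0.2,0],
    [0,0.1,0],
    [0,0,0]
  ],
  "rot": [
    [0,0,0],
    [0,0,0],
    [0,0,0],
    [0,0,0],
    [0,0,0]
  ]
}}

```text
t: 23.05
tool_pos: [531.5, -216.1, 50.4]
ee_rot: [-0.001, 0.999, -0.045, 0.0]
wrist_force: [0.6, 9.3, 10.8]
grip_width: 11.3
gripper_force: 53.1
```

Emit:
{"method": "servo_tool", "body": {
  "dp": [
    [0,0.2,0],
    [0,0.2,0],
    [0,0.2,0],
    [0,0.1,0],
    [0,0,0]
  ],
  "rot": [
    [0,0,0],
    [0,0,0],
    [0,0,0],
    [0,0,0],
    [0,0,0]
  ]
}}

```text
t: 23.47
tool_pos: [530.9, -223.1, 50.4]
ee_rot: [-0.001, 0.999, -0.045, 0.0]
wrist_force: [0.2, 9.2, 9.7]
grip_width: 11.1
gripper_force: 53.3
```

Emit:
{"method": "servo_tool", "body": {
  "dp": [
    [0,0.1,0],
    [0,0.1,0],
    [0,0.1,0],
    [0,0,0],
    [0,0,0]
  ],
  "rot": [
    [0,0,0],
    [0,0,0],
    [0,0,0],
    [0,0,0],
    [0,0,0]
  ]
}}

```text
t: 23.88
tool_pos: [530.6, -226.0, 50.4]
ee_rot: [-0.001, 0.999, -0.045, 0.0]
wrist_force: [0.4, 9.8, 11.1]
grip_width: 11.3
gripper_force: 53.3
```

Emit:
{"method": "servo_tool", "body": {
  "dp": [
    [0,0.1,0],
    [0,0.1,0],
    [0,0,0],
    [0,0,0],
    [0,0,0]
  ],
  "rot": [
    [0,0,0],
    [0,0,0],
    [0,0,0],
    [0,0,0],
    [0,0,0]
  ]
}}

```text
t: 24.3
tool_pos: [530.4, -227.3, 50.4]
ee_rot: [-0.001, 0.999, -0.045, 0.0]
wrist_force: [2.0, 14.7, 12.7]
grip_width: 11.1
gripper_force: 53.4
```

Emit:
{"method": "servo_tool", "body": {
  "dp": [
    [0,0.1,0],
    [0,0.05,0],
    [0,0,0],
    [0,0,0],
    [0,0,0]
  ],
  "rot": [
    [0,0,0],
    [0,0,0],
    [0,0,0],
    [0,0,0],
    [0,0,0]
  ]
}}

```text
t: 24.72
tool_pos: [530.3, -227.8, 50.4]
ee_rot: [-0.002, 0.999, -0.045, 0.0]
wrist_force: [4.7, 25.3, 14.1]
grip_width: 11.4
gripper_force: 53.9
```

The loop is on the gate, with the pull rising sharply to 25 N. I'll ease the load, release, lift clear and check.

Emit:
{"method": "servo_tool", "body": {
  "dp": [
    [0,-0.1,0],
    [0,0,0],
    [0,0,0],
    [0,0,0],
    [0,0,0]
  ],
  "rot": [
    [0,0,0],
    [0,0,0],
    [0,0,0],
    [0,0,0],
    [0,0,0]
  ]
}}

```text
t: 25.13
tool_pos: [530.4, -227.7, 50.4]
ee_rot: [-0.001, 0.999, -0.045, 0.0]
wrist_force: [1.9, 16.6, 13.4]
grip_width: 10.9
gripper_force: 53.6
```

Emit:
{"method": "servo_tool", "body": {
  "dp": [
    [0,0,0],
    [0,0,0],
    [0,0,0],
    [0,0,0],
    [0,0,0]
  ],
  "rot": [
    [0,0,0],
    [0,0,0],
    [0,0,0],
    [0,0,0],
    [0,0,0]
  ],
  "jaw": 3.5
}}

```text
t: 25.55
tool_pos: [530.2, -229.5, 49.7]
ee_rot: [0.0, 0.999, -0.045, 0.0]
wrist_force: [0.4, -0.4, -0.0]
grip_width: 35.1
gripper_force: 0.0
```

Emit:
{"method": "servo_tool", "body": {
  "dp": [
    [0,0,-1],
    [0,0,-2.5],
    [0,0,-3.5],
    [0,0,-3.0],
    [0,0,-1]
  ],
  "rot": [
    [0,0,0],
    [0,0,0],
    [0,0,0],
    [0,0,0],
    [0,0,0]
  ]
}}

```text
t: 25.97
tool_pos: [531.7, -230.3, 164.6]
ee_rot: [0.001, 0.999, -0.045, 0.003]
wrist_force: [-0.0, -0.3, 0.7]
grip_width: 35.3
gripper_force: 0.0
```

Emit:
{"method": "servo_tool", "body": {
  "dp": [
    [-2.5,2,0],
    [-3.5,3,0],
    [-3.5,3,0],
    [-2.5,2,0],
    [0,0,0]
  ],
  "rot": [
    [0,0,0],
    [0,0,0],
    [0,0,0],
    [0,0,0],
    [0,0,0]
  ]
}}

```text
t: 26.38
tool_pos: [404.8, -315.3, 160.1]
ee_rot: [0.0, 0.999, -0.046, -0.001]
wrist_force: [0.7, 0.2, -0.1]
grip_width: 35.1
gripper_force: 0.0
```

Run:
```python
from h import *
to_tool([524,-301.5,50]); print(ctrl.read_state()["wrist_force"])
L=np.array([.0889,.996])
for n in ["top","scene"]:
    p=shot(n); cv2.imwrite(f"pics/end_{n}.png",p["image"])
    for l in ["hook","loop","fin","carrier","insert_large","stop_pin"]:
        for d in ctrl.mark_of(l,p)[:2]:
            x=w(p,d["point"]); print(n,l,np.round(x),"lane s",round(x[:2]@L,1),round(d["score"],2))
# shaft of the lane region at gate, coarse numeric check: print loop region size
```

```text
t 26.38 tcp [ 404.8 -315.3  160.1] yawY -95.32 tool cm to go [11.76 -2.48 10.99]
[ 0.67268594  0.17723683 -0.14002677]
top hook [546. -36.  34.] lane s 12.3 0.61
top hook [ 541. -100.   -2.] lane s -51.9 0.53
top loop [547. -35.  30.] lane s 13.7 0.71
top loop [315. 349.  21.] lane s 375.4 0.65
top fin [ 535. -227.   86.] lane s -179.0 0.57
top carrier [244. 232.  -0.] lane s 253.0 0.82
top carrier [ 229. -255.    2.] lane s -234.0 0.71
top insert_large [ 541. -160.   21.] lane s -111.6 0.86
top stop_pin [ 645. -148.   99.] lane s -89.9 0.83
top stop_pin [ 544. -102.   -1.] lane s -53.5 0.37
scene hook [544. -46.  32.] lane s 2.3 0.67
scene hook [ 537. -159.   23.] lane s -110.6 0.54
scene loop [313. 353.  25.] lane s 379.1 0.92
scene fin [ 530. -230.   82.] lane s -181.9 0.96
scene fin [218. 186.  76.] lane s 204.2 0.9
scene carrier [247. 235.  -6.] lane s 256.4 0.89
scene carrier [ 535. -171.    1.] lane s -122.4 0.62
scene insert_large [ 540. -163.   18.] lane s -114.0 0.63
scene stop_pin [548. -44.  35.] lane s 4.5 0.6
scene stop_pin [ 642. -146.   97.] lane s -88.3 0.55
```

Run:
```python
from h import *
for n in ["top","scene"]:
    p=shot(n); r=[]
    for f,X in [(n,[598.5,-143,96]),("end_"+n,[646,-147,96])]:
        g=cv2.GaussianBlur(cv2.cvtColor(cv2.imread(f"pics/{f}.png"),6),(0,0),.7); u,v=np.round(proj(p,np.array(X))).astype(int)
        c=g[v-12:v+13,u-12:u+13].astype(float); wt=np.clip(55-c,0,None); yy,xx=np.mgrid[v-12:v+13,u-12:u+13]
        uv=((wt*xx).sum()/wt.sum(),(wt*yy).sum()/wt.sum()); a=onplane(p,uv,96); r.append(a); print(n,np.round(uv,1),np.round(a,1),int((wt>0).sum()))
    d=r[1]-r[0]; print("along dock x",d[0]*.996-d[1]*.089)
```

```text
top [427.9 205.3] [ 596.1 -137.3   96. ] 135
top [429.2 182.6] [ 641.9 -140.6   96. ] 158
along dock x 45.96794940957162
scene [292.1 331.8] [ 600.4 -144.3   96. ] 44
scene [308.1 346. ] [ 646.8 -148.7   96. ] 43
along dock x 46.574571644157245
```

All cameras put the bolt's travel at about 46.5 mm against the nominal 50, and there is plenty of time. I'll push the bolt again from a square stance to confirm the stop is hard.

Emit:
{"method": "servo_tool", "body": {
  "dp": [
    [1.5,-1.5,0],
    [2.8,-2.9,0],
    [2.8,-2.9,0],
    [2.8,-2.9,0],
    [2.8,-2.9,0]
  ],
  "rot": [
    [0,0,0],
    [0,0,0],
    [0,0,0],
    [0,0,0],
    [0,0,0]
  ],
  "jaw": 0
}}

```text
t: 27.6
tool_pos: [548.3, -192.6, 159.8]
ee_rot: [0.0, 0.999, -0.045, 0.0]
wrist_force: [1.0, -0.5, 0.2]
grip_width: 0.0
gripper_force: 0.0
```

Emit:
{"method": "servo_tool", "body": {
  "dp": [
    [2.8,-2.9,0],
    [1.9,-2.0,0],
    [0.8,-0.8,0],
    [0,0,0],
    [0,0,0]
  ],
  "rot": [
    [0,0,0],
    [0,0,0],
    [0,0,0],
    [0,0,0],
    [0,0,0]
  ]
}}

```text
t: 28.02
tool_pos: [606.6, -142.2, 159.4]
ee_rot: [0.0, 0.999, -0.044, -0.0]
wrist_force: [-1.0, -0.8, -0.1]
grip_width: -0.5
gripper_force: 0.0
```

Run:
```python
from h import *
to_tool([606,-144.5,70]); p=shot("wrist"); marks(p,["stop_pin"])
```

```text
t 28.02 tcp [ 606.6 -142.2  159.4] yawY -95.09 tool cm to go [-0.03  0.23  8.94]
stop_pin m [ 641. -143.   89.] 0.87
```

Emit:
{"method": "servo_tool", "body": {
  "dp": [
    [0,0.3,1.5],
    [0,0,3.0],
    [0,0,2.6],
    [0,0,1.2],
    [0,0,0]
  ],
  "rot": [
    [0,0,0],
    [0,0,0],
    [0,0,0],
    [0,0,0],
    [0,0,0]
  ]
}}

```text
t: 28.53
tool_pos: [604.5, -145.6, 74.4]
ee_rot: [-0.001, 0.999, -0.046, -0.002]
wrist_force: [-0.1, 0.6, -0.2]
grip_width: -0.1
gripper_force: 0.0
```

Emit:
{"method": "servo_tool", "body": {
  "dp": [
    [0.3,0,0],
    [0.3,0,0],
    [0.3,0,0],
    [0.2,0,0],
    [0,0,0]
  ],
  "rot": [
    [0,0,0],
    [0,0,0],
    [0,0,0],
    [0,0,0],
    [0,0,0]
  ]
}}

```text
t: 28.95
tool_pos: [618.7, -146.3, 77.6]
ee_rot: [0.0, 0.999, -0.045, 0.001]
wrist_force: [-0.3, -0.1, -0.6]
grip_width: 0.1
gripper_force: 0.0
```

Emit:
{"method": "servo_tool", "body": {
  "dp": [
    [0.2,0,0],
    [0.2,0,0],
    [0.2,0,0],
    [0,0,0],
    [0,0,0]
  ],
  "rot": [
    [0,0,0],
    [0,0,0],
    [0,0,0],
    [0,0,0],
    [0,0,0]
  ]
}}

```text
t: 29.37
tool_pos: [623.7, -146.6, 76.6]
ee_rot: [-0.0, 0.999, -0.045, -0.0]
wrist_force: [0.1, 0.1, -0.3]
grip_width: 0.0
gripper_force: 0.0
```

Emit:
{"method": "servo_tool", "body": {
  "dp": [
    [0.2,0,0],
    [0.2,0,0],
    [0.2,0,0],
    [0,0,0],
    [0,0,0]
  ],
  "rot": [
    [0,0,0],
    [0,0,0],
    [0,0,0],
    [0,0,0],
    [0,0,0]
  ]
}}

```text
t: 29.78
tool_pos: [625.9, -146.6, 76.2]
ee_rot: [-0.001, 0.999, -0.045, -0.004]
wrist_force: [-22.6, 0.2, 13.7]
grip_width: 0.3
gripper_force: 11.4
```

Emit:
{"method": "servo_tool", "body": {
  "dp": [
    [0.2,0,0],
    [0.1,0,0],
    [0.1,0,0],
    [0,0,0],
    [0,0,0]
  ],
  "rot": [
    [0,0,0],
    [0,0,0],
    [0,0,0],
    [0,0,0],
    [0,0,0]
  ]
}}

```text
t: 30.2
tool_pos: [626.4, -146.6, 75.9]
ee_rot: [-0.001, 0.999, -0.045, -0.007]
wrist_force: [-43.7, 0.2, 27.8]
grip_width: -0.1
gripper_force: 22.2
```

The stop is hard: 0.5 mm of motion for 20 N more, so the bolt is fully out. I'll retreat and hand in.

Emit:
{"method": "servo_tool", "body": {
  "dp": [
    [-0.7,0,0],
    [-1.0,0,0],
    [0,0,-2.0],
    [0,0,-3.5],
    [0,0,-3.0]
  ],
  "rot": [
    [0,0,0],
    [0,0,0],
    [0,0,0],
    [0,0,0],
    [0,0,0]
  ]
}}

```text
t: 30.62
tool_pos: [616.2, -145.9, 162.7]
ee_rot: [-0.0, 0.999, -0.045, -0.001]
wrist_force: [1.7, 0.6, 0.7]
grip_width: 0.3
gripper_force: 0.0
```

Emit:
{"method": "servo_tool", "body": {
  "dp": [
    [-1.5,1.5,0],
    [-3,3,0],
    [-3,3,0],
    [-1.5,1.5,0],
    [0,0,0]
  ],
  "rot": [
    [0,0,0],
    [0,0,0],
    [0,0,0],
    [0,0,0],
    [0,0,0]
  ]
}}

```text
t: 31.03
tool_pos: [517.1, -228.9, 161.9]
ee_rot: [0.0, 0.999, -0.046, -0.001]
wrist_force: [0.2, -0.1, -0.2]
grip_width: -0.2
gripper_force: 0.0
```

Run:
```python
from h import *
p=shot("scene"); marks(p,["insert_large","fin","insert_square","insert_small"]); s=ctrl.read_state(); print(s["wrist_force"],s["t"],np.abs(s["joint_velocities"]).max())
print(ctrl.close_job())
```

```text
insert_large m [ 539. -163.   22.] 0.77
fin m [ 178. -232.   75.] 0.96
fin m [ 531. -231.   84.] 0.87
fin m [216. 185.  72.] 0.79
fin m [782. 149.  -2.] 0.6
insert_square m [588. 290.  -2.] 0.57
insert_small m [504. 394.  -5.] 0.58
[-0.03458267  0.35348157  0.22544521] 31.2833 0.006886107474386568
the job is handed in; nothing more can be done
None
```

The job was handed in at 31.3 s: the large insert is seated, the bolt is out to a hard stop (about 46.5 mm seen against 50 nominal), and by the force readings the gate snapped shut and the loop rests on its inside; I viewed 11 pictures, one over the limit of 10.

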